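Load the sorting shaker and start it past its lock tab

ROBOT

A 6-joint arm with a two-finger parallel gripper is mounted at the origin on the work surface. World frame = base frame: x ahead of the robot, y to its left, z up, the work surface at z = 0. Lengths are in m, angles in rad, forces in N, time in s.
With the tool pointing down it reaches from about 0.375 to 0.975 m from the base axis. Payload 3.8 kg.
Tool frame: the origin (TCP) lies at the very end of the fingers, on their centre line; the grasp point (between the pads) lies 19 mm behind it; z points along the fingers, y is the direction in which the jaws open and shut (so a half turn about z gives the same grasp; the last joint's range is limited). The gripper opens to 85 mm and grips with 20 to 120 N. Pads are 22 mm wide; open, the fingers measure 114 mm over their backs; the gripper's body (76 mm by 85 mm) begins 54 mm behind the grasp point. The pads swing forward as they close: fully open they stand 13 mm farther back than shut.
Start: joints at [-1.156, 0.264, 1.604, -0, 1.274, -0.037], TCP at [0.295, -0.607, 0.231] pointing down, gripper open.
Joint ranges: [-2.63, 2.63], [-0.94, 2.18], [0.31, 2.57], [-1.31, 4.45], [0, 2.66], [-2.55, 2.55]. Speed limits (rad/s): [2.57, 2.57, 3.14, 3.14, 3.14, 3.14].

INTERFACE

Orientations are given as a rotation vector (axis times angle).
In Python, from workcell import read_state, read_camera, camera_info, finish_job gives the robot as it stands. The module is installed in compiled form; this text tells all that it offers.
- The arm moves only by the tool play_rows, never from a script. Its argument "motion" is a list of rows, each a list of 5 numbers: the shift along the tool's x, y, z in units of 1000 mm (1.0 is 1000 mm), then the turn about the tool's z in units of 2 pi rad (1.0 is 2 pi rad), then the finger opening in mm, from 0 to 85.4. A call has 1 to 5 rows; each row shifts and turns the commanded pose from where the row before left it, along the tool's axes as they then stand; what a row does not reach is not made up. A row lasts 1/8 s, in which the tool goes at most 62.5 mm and 10.7 degrees, less where a joint would pass 70% of its speed; a pose out of reach is approached as far as the arm can. A call with a number of a shift or a turn outside -1 to 1 is refused whole. A call with a gripper value outside its range is refused whole. The fingers move at their own pace and stop on an object; "squeeze" is the grip in N (left out, the last holds). Time passes only in rows, so rows that do not move let the fingers close. It gives the time, the measured TCP pose, the force and the opening at its end, in the units of the state.
- read_state(): the state, without advancing time (a new reading comes with each control period).
- read_camera(name): name is "scene" or "top" or "wrist"; returns the picture (480x640x3 uint8, red, green, blue); there is no depth.
- camera_info(name): a dict with "intrinsics" (3x3 intrinsics, pixels), "pose" (4x4, takes a point from camera to world coordinates). Camera axes: x right, y down, z forward; pixel columns grow to the right and rows downward; lengths in m; the calibration is good to about 2 mm. A picture is of the moment at which its call begins: read the wrist's pose just before it. camera_info takes no time and is no camera call; for the wrist camera it gives the pose at the moment of the call.
- finish_job(): hands the job in, once; it reports no verdict.
The state is a dict: "time": time; "q": joint angles; "joint_vel": joint speeds; "joint_torque": joint torques, N m; "tool_pos": TCP position; "tcp_rot": TCP orientation; "wrist_force": force on the tool from outside, world axes, zero at the start; "torque": the same for the moment, N m; "width": opening from 0.0 (shut) to 1.0 (fully open).
Only numpy, scipy, OpenCV 4.12 (cv2) and the standard library are available. Lean on these libraries where they do the work, as an engineer would, in place of code of your own. Each camera call takes 0.05 s, during which the arm holds its last target. There are 200 camera calls.

TASK

Set the sieve tray level on the fittings shaker, lowering it gently so that all four corner holes go down over their posts and it rests on the shoulders. Only once it is seated, let go of it, push the start station's lock tab all the way aside, and then press the button it was covering fully down and let it come back up. Leave the tab open, the tray seated, and the other things on the bench undisturbed.

Things in the scene. Friction and masses are not known exactly. Their poses are not given: they have to be found in the camera images.
- tray: Aluminium sieve tray, loose, about 0.3 to 0.6 kg. Floor plate 200 (x) x 140 (y) x 6 mm with a round 15 mm hole at each corner, hole centres at x = +-85, y = +-55 mm; low walls to 36 mm height inside the holes; black bar handle bridging it. Origin: centre of the underside. Either way round fits.
- tray_handle (a point): Centre of the tray's handle bar, 75 mm above the tray's underside. The bar is 14 x 14 mm in section (z from 68 to 82 mm), runs along the tray's y and is free over about 120 mm; pinch it from above with the fingers closing along the tray's x. Axes as the tray's.
- shaker: Grey bench shaker, fixed, base 240 (x) x 180 (y) x 50 mm, with an open aluminium pan on top (rim at 85 mm). Four upright steel posts at x = +-85, y = +-55 mm: 22 mm thick up to a shoulder 100 mm above the bench, above it 10 mm thick with round tips, top at 140 mm. Origin: centre of its underside, on the bench.
- shaker_seat (a point): Where the tray's origin (underside centre) lies when seated: centre between the four posts at shoulder height, 100 mm above the bench. Axes as the shaker's.
- station: Start station, fixed: black box 160 (x) x 90 (y) x 50 mm tall with two low rails along x (at y = +-31 mm, 8 mm wide, top 61 mm above the bench) and a steel lock tab sliding on them over a grey round button. Origin: centre of its underside. The tab opens along the station's +x.
- button_top (a point): Centre of the button's top face: 36 mm across, at station x = -35, y = 0, 60 mm above the bench when up. It goes straight down 7 mm against a spring (about 2 N to start, 5.5 N fully down) and springs back. The rails stand 54 mm apart inside, their tops 1 mm above it.
- start_button (a joint): How far the button is pressed in m: 0 up, 0.007 fully down.
- tab_fin (a point): Middle of the lock tab's upright fin. The tab is a steel plate 64 (x) x 70 (y) x 5 mm, top 67 mm above the bench, wholly covering the button when shut; the fin on it is 8 mm thick (x), 44 mm wide (y), rises from 67 to 95 mm above the bench (this point at 80 mm) and stands 20 mm towards +x from the plate's middle. Axes as the station's, so push the fin along +x.
- lock_tab (a joint): How far the lock tab has slid along the station's +x, in m: 0 shut, 0.065 fully open at its stop. About 2 N of friction; it stays where left. The plate is clear of the button from 0.050.
- wrench: Bystander, loose: steel open-end wrench, 160 mm long, lying flat. Leave it alone.
- jar: Bystander, loose: closed jar, 60 mm across, 85 mm tall, standing. Leave it alone.
- tee: Bystander, loose: copper pipe tee, 70 x 54 mm, 28 mm thick, lying flat. Leave it alone.
- screwdriver: Bystander, loose: screwdriver, 200 mm long, lying. Leave it alone.
- hammer: Bystander, loose: hammer, 250 mm long, lying. Leave it alone.
Things that resemble listed ones, but are neither listed nor needed, are in the scene too. Leave any blue or red look-alike of the station alone.

How it is judged:
By the outcome, as a careful person would: the job done as asked, in the order asked, and still so for the second after the job is handed in, with the robot touching nothing.
It also fails if it takes over 64 s, if anything falls off the work surface, if the arm or the gripper's body presses on something with over 40 N, if the wrist force passes 120 N, or if a joint passes its speed limit or range.

## Working session

There is one attempt and no reset: what is moved stays moved. The work goes in short steps, Python scripts to look and compute and a tool call to move; the robot and the scene stay as the last step left them, time stands still between calls to the robot, and variables do not carry over. Pictures are saved under pics/ and viewed, about 8 in all and at most 12, crops included, and the job is handed in when it is done.

Besides the shell and the picture viewer there is one more tool, called after "Request:" by a JSON object that holds its "name" and its "arguments", one argument or row to a line. play_rows: Moves the arm, as the interface text tells. Shifts and turns lie within -1 to 1; 1 stands for 1000 mm of shift or 2 pi rad of turn. Its arguments: {"type":"object","properties":{"motion":{"type":"array","items":{"type":"array","items":{"type":"number"}}},"squeeze":{"type":"number"}},"required":["motion"]}

```bash
mkdir -p pics
python3 - <<'E'
from workcell import *
import cv2,numpy as np
s=read_state();print({k:np.round(v,3) for k,v in s.items()})
for n in("scene","top","wrist"):
    c=camera_info(n);print(n,np.round(c["intrinsics"],1).tolist(),np.round(c["pose"],4).tolist())
    im=read_camera(n);cv2.imwrite(f"pics/{n}0.png",im[:,:,::-1])
E
```

```text
{'time': np.float64(0.0), 'q': array([-1.156,  0.265,  1.605,  0.   ,  1.274, -0.037]), 'joint_vel': array([-0.001, -0.001, -0.001,  0.001,  0.   ,  0.001]), 'joint_torque': array([ 1.0000e-03, -5.1512e+01, -3.6732e+01, -0.0000e+00,  1.3000e-02,
        0.0000e+00]), 'tool_pos': array([ 0.294, -0.607,  0.23 ]), 'tcp_rot': array([-3.06e+00, -7.03e-01,  1.00e-03]), 'wrist_force': array([ 0.116, -0.204, -1.015]), 'torque': array([-0.025,  0.021,  0.019]), 'width': np.float64(1.003)}
scene [[478.9, 0.0, 322.0], [0.0, 478.9, 235.0], [0.0, 0.0, 1.0]] [[0.5691, 0.5305, -0.6282, 1.1748], [0.8222, -0.3614, 0.4397, -0.405], [0.0062, -0.7667, -0.6419, 0.7585], [0.0, 0.0, 0.0, 1.0]]
top [[479.0, 0.0, 322.9], [0.0, 479.0, 235.6], [0.0, 0.0, 1.0]] [[0.0095, -0.9935, 0.1135, 0.4079], [-0.9999, -0.011, -0.0124, 0.0572], [0.0135, -0.1134, -0.9935, 1.1556], [0.0, 0.0, 0.0, 1.0]]
wrist [[392.0, 0.0, 322.7], [0.0, 392.0, 244.5], [0.0, 0.0, 1.0]] [[0.4367, -0.8585, -0.2689, 0.3626], [-0.8996, -0.4173, -0.1288, -0.5736], [-0.0016, 0.2982, -0.9545, 0.3736], [0.0, 0.0, 0.0, 1.0]]
```

View pics/top0.png

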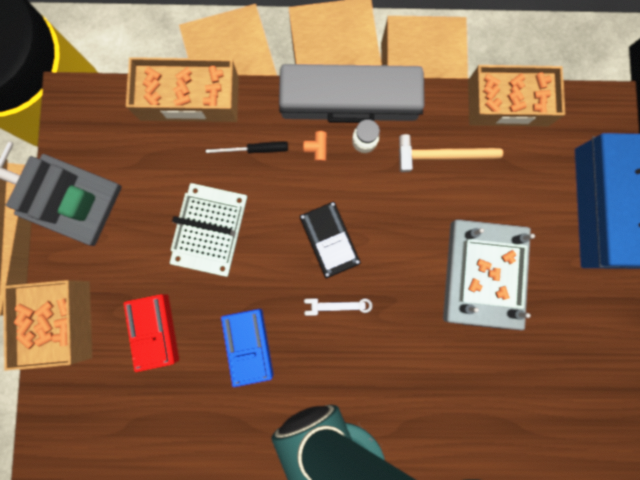

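View pics/scene0.png

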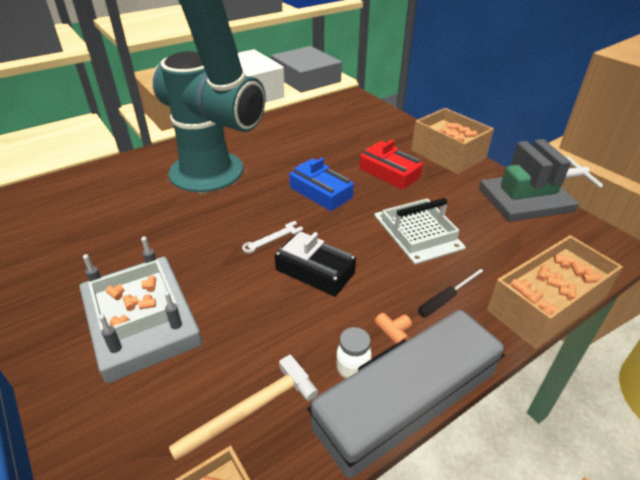

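Top view: the tray is the white perforated one at (208,230). There are three stations: black at (330,240), blue at (247,347) and red at (150,332). The black one fits the description. The shaker is at (490,275). This crop is to confirm them and to read pixels.

Run:
```python
import cv2,numpy as np
t=cv2.imread("pics/top0.png")
def c(x,y,w,h,k): 
    return cv2.resize(t[y:y+h,x:x+w],None,fx=k,fy=k,interpolation=cv2.INTER_CUBIC)
a=c(160,175,100,100,4);b=c(290,195,80,90,4);b2=c(440,210,100,125,4)
out=np.zeros((505,400+320+0+80,3),np.uint8)
out=np.zeros((600,800,3),np.uint8)
A=c(160,175,100,110,4); out[:440,:400]=A
S=c(440,212,100,120,4)[:, :]; out[:480,400:]=S
cv2.imwrite("pics/c1.png",out)
s=cv2.imread("pics/scene0.png")
o=np.zeros((600,800,3),np.uint8)
o[:360,:320]=b
o[:520,320:800]=cv2.resize(s[230:360,80:200],None,fx=4,fy=4,interpolation=cv2.INTER_CUBIC)
cv2.imwrite("pics/c2.png",o)
```

```text
(no output)
```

View pics/c1.png

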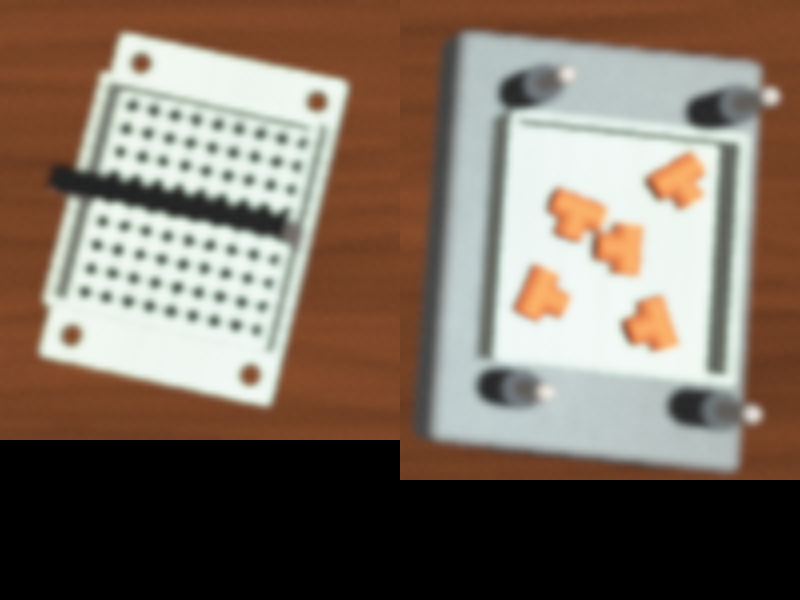

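View pics/c2.png

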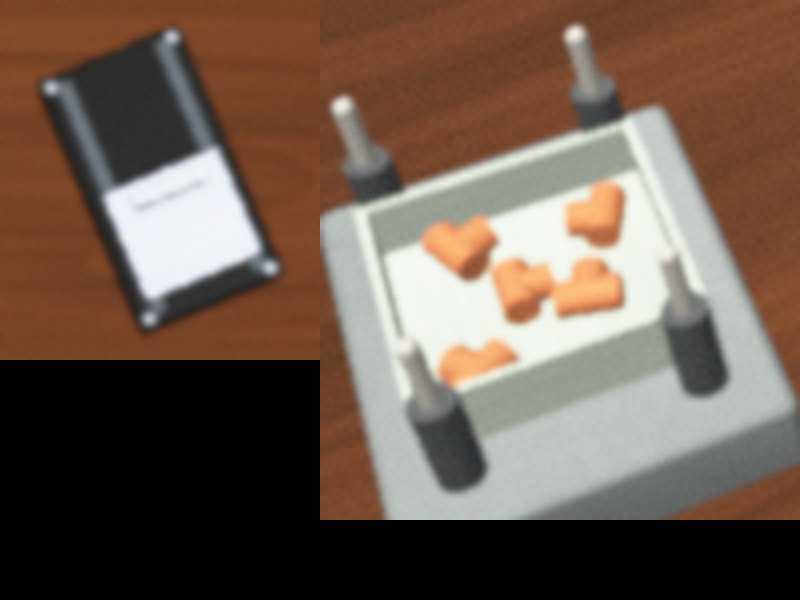

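Tray holes, the shaker post tips and the station's white tab with its corner bolts are all clearly readable. The black box with the steel tab is the real station. Its tab end is the lower right, so +x runs to the upper left in the image.

```bash
cat > h.py <<'E'
import numpy as np,cv2
from workcell import *
def ray(c,uv):
    d=np.linalg.inv(c["intrinsics"])@[uv[0],uv[1],1]; P=np.array(c["pose"]); d=P[:3,:3]@d; return P[:3,3],d/np.linalg.norm(d)
def onz(c,uv,z):
    o,d=ray(c,uv); return o+d*(z-o[2])/d[2]
def tri(c1,a,c2,b):
    o1,d1=ray(c1,a);o2,d2=ray(c2,b)
    t=np.linalg.lstsq(np.c_[d1,-d2],o2-o1,rcond=None)[0]
    p,q=o1+t[0]*d1,o2+t[1]*d2; return (p+q)/2,np.linalg.norm(p-q)
def fit(model,pts):  # planar rigid: pts=R(th)model+t
    m=np.array(model,float);p=np.array(pts)[:,:2];mc,pc=m.mean(0),p.mean(0)
    M=(m-mc);Q=(p-pc);th=np.arctan2((M[:,0]*Q[:,1]-M[:,1]*Q[:,0]).sum(),(M*Q).sum())
    R=np.array([[np.cos(th),-np.sin(th)],[np.sin(th),np.cos(th)]]);t=pc-R@mc
    return t,th,(p-(m@R.T+t))*1000
def cr(X,Y,x0,y0,k=4): return ((X+.5)/k-.5+x0,(Y+.5)/k-.5+y0)
E
python3 - <<'E'
from h import *
np.set_printoptions(precision=4,suppress=True)
T,S=camera_info("top"),camera_info("scene")
H=[(85,55),(85,-55),(-85,55),(-85,-55)];H=np.array(H)/1000
# image up=+x, left=+y
p=[onz(T,cr(X,Y,160,175),.006) for X,Y in [(141,63),(317,101),(72,335),(250,375)]]
print("tray",fit(H,p))
tt=[cr(X-400,Y,440,212) for X,Y in [(567,75),(771,97),(545,392),(753,414)]]
p=[onz(T,u,.138) for u in tt];print("shaker tips top",fit(H,p))
# scene: world +y is right/up ; +x nearer (down)
ss=[cr(X-320,Y,80,230) for X,Y in [(668,255),(405,345),(575,33),(344,104)]]
p=[onz(S,u,.138) for u in ss];print("shaker tips scene",fit(H,p))
for a,b in zip(tt,ss): print(tri(T,a,S,b))
b=[onz(T,cr(X,Y,290,195),.051) for X,Y in [(51,88),(172,37),(149,319),(271,267)]]
print("st bolts",fit(np.array([(74,39),(74,-39),(-74,39),(-74,-39)])/1000,b))
b=[onz(T,cr(X,Y,290,195),.067) for X,Y in [(105,192),(215,148),(152,300),(262,250)]]
print("tab",fit(np.array([(32,35),(32,-35),(-32,35),(-32,-35)])/1000,b))
E
```

```text
tray (array([0.5525, 0.3192]), np.float64(-0.20644150983875897), array([[-0.2252, -0.0688],
       [ 0.154 ,  0.1066],
       [ 0.1705, -0.3613],
       [-0.0993,  0.3235]]))
shaker tips top (array([ 0.4497, -0.3429]), np.float64(-0.09663176136493119), array([[-0.2446,  0.2001],
       [-0.3256, -0.1816],
       [ 0.2275,  0.2095],
       [ 0.3427, -0.228 ]]))
shaker tips scene (array([ 0.454 , -0.3427]), np.float64(-0.10176085208081027), array([[ 1.1806, -0.012 ],
       [-0.3057,  0.1839],
       [-0.8405, -0.6121],
       [-0.0344,  0.4401]]))
(array([ 0.5403, -0.2967,  0.1337]), np.float64(0.0019316903139288382))
(array([ 0.5292, -0.4065,  0.1352]), np.float64(0.0014640332079957105))
(array([ 0.3708, -0.2799,  0.1357]), np.float64(0.0010915754377661547))
(array([ 0.3604, -0.3893,  0.1362]), np.float64(0.002281006562930058))
st bolts (array([0.5268, 0.0275]), np.float64(0.41090623595131376), array([[-0.8452, -1.0656],
       [-1.0261,  0.1441],
       [ 1.1948, -0.1993],
       [ 0.6764,  1.1208]]))
tab (array([0.4992, 0.0147]), np.float64(0.42047543996811476), array([[ 1.9472, -0.0572],
       [-0.6221,  1.1344],
       [-0.9054, -1.2817],
       [-0.4198,  0.2044]]))
```

Request:
{"name": "play_rows", "arguments": {
  "motion": [
    [0,0,0,-0.029,85],
    [0,0,0,-0.029,85],
    [0,0,0,-0.029,85],
    [0,0,0,-0.029,85],
    [0,0,0,-0.029,85]
  ]
}}

```text
time: 0.78
tool_pos: [0.2946, -0.607, 0.2307]
tcp_rot: [-2.433, -1.986, -0.0]
wrist_force: [0.1, -1.0, 1.3]
width: 0.992
```

Request:
{"name": "play_rows", "arguments": {
  "motion": [
    [0.03,0.002,0,0,85],
    [0.048,0.003,0,0,85],
    [0.048,0.003,0,0,85],
    [0.048,0.003,0,0,85],
    [0.048,0.003,0,0,85]
  ]
}}

```text
time: 1.4
tool_pos: [0.3543, -0.3913, 0.2309]
tcp_rot: [-2.44, -1.978, -0.0]
wrist_force: [0.6, -0.7, 0.5]
width: 0.995
```

Request:
{"name": "play_rows", "arguments": {
  "motion": [
    [0.048,0.003,0,0,85],
    [0.048,0.003,0,0,85],
    [0.048,0.003,0,0,85],
    [0.048,0.003,0,0,85],
    [0.048,0.003,0,0,85]
  ]
}}

```text
time: 2.02
tool_pos: [0.4185, -0.1596, 0.2312]
tcp_rot: [2.44, 1.978, 0.0]
wrist_force: [1.1, 0.6, 0.1]
width: 0.992
```

Request:
{"name": "play_rows", "arguments": {
  "motion": [
    [0.048,0.003,0,0,85],
    [0.048,0.003,0,0,85],
    [0.03,0.003,0,0,85],
    [0.02,0.003,0,0,85],
    [0,0,0,0,85]
  ]
}}

```text
time: 2.65
tool_pos: [0.4603, -0.0198, 0.231]
tcp_rot: [-2.437, -1.982, 0.001]
wrist_force: [0.1, -0.5, 0.2]
width: 0.994
```

```bash
cat > wp.py <<'E'
from h import *
import sys,json
n=sys.argv[1];c=camera_info("wrist");im=read_camera("wrist")
cv2.imwrite(f"pics/{n}.png",im[:,:,::-1]);np.savez(f"{n}.npz",**c)
s=read_state();print(np.round(s["tool_pos"],4),np.round(s["tcp_rot"],3),np.round(s["q"],2))
E
python3 wp.py w1
```

```text
[ 0.4601 -0.0206  0.231 ] [-2.438e+00 -1.981e+00  1.000e-03] [-0.1  -0.15  2.04 -0.    1.25  0.11]
```

View pics/w1.png

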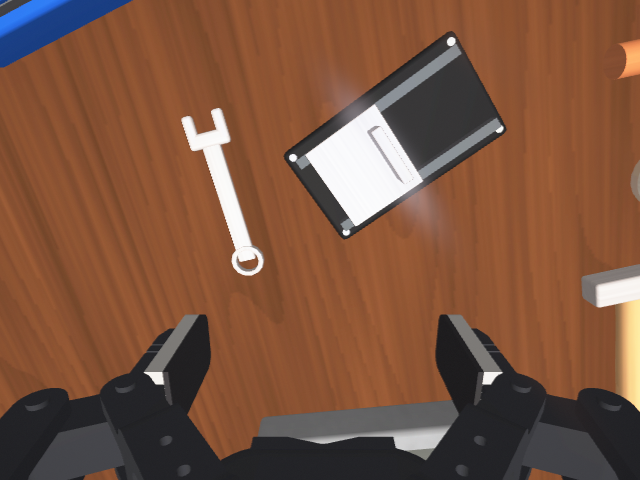

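Request:
{"name": "play_rows", "arguments": {
  "motion": [
    [0.03,0.0,0,0,85],
    [0.048,0.003,0,0,85],
    [0.048,0.003,0,0,85],
    [0.048,0.003,0,0,85],
    [0.048,0.003,0,0,85]
  ]
}}

```text
time: 3.32
tool_pos: [0.5184, 0.194, 0.2312]
tcp_rot: [2.441, 1.977, -0.0]
wrist_force: [0.9, -0.3, -0.0]
width: 0.993
```

Request:
{"name": "play_rows", "arguments": {
  "motion": [
    [0.04,0.003,0,0,85],
    [0.02,0.003,0,0,85],
    [0.0,0.0,0,0,85]
  ]
}}

```text
time: 3.7
tool_pos: [0.5365, 0.2511, 0.2309]
tcp_rot: [2.439, 1.979, -0.002]
wrist_force: [-1.1, 0.1, -0.2]
width: 0.992
```

```bash
python3 wp.py w2
```

```text
[0.5361 0.2503 0.2309] [ 2.440e+00  1.979e+00 -2.000e-03] [ 0.4   0.11  1.79 -0.    1.25  0.6 ]
```

View pics/w2.png

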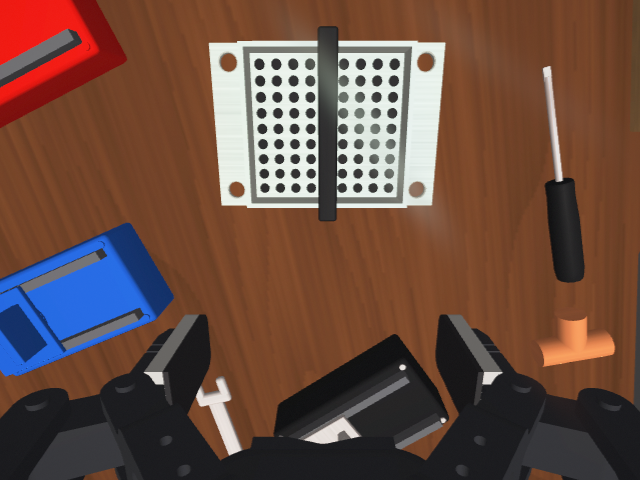

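Run:
```python
from h import *
np.set_printoptions(precision=4,suppress=True)
c=np.load("w2.npz")
H=np.array([(-85,55),(85,55),(-85,-55),(85,-55)])/1000
t,th,r=fit(H,[onz(c,u,.006) for u in [(228,62),(426,62),(236.5,190),(417,190)]]);print("tray",t,th,r.ravel())
print("bar",[onz(c,u,.082) for u in [(327.5,28),(328,219)]])
ct=t
c=np.load("w1.npz")
for b in (74,73): print("st",*fit(np.array([(b,39),(b,-39),(-b,39),(-b,-39)])/1000,[onz(c,u,.052) for u in [(451,41),(500,129),(293,158),(346,232)]]))
print("fin top",onz(c,(372,128),.095),onz(c,(405,182),.095))
s=read_state();R=cv2.Rodrigues(s["tcp_rot"])[0];print("tool yaw",np.arctan2(R[1,0],R[0,0]),(R.T@(np.r_[ct,.056]-s["tool_pos"])))
```

```text
tray [0.5541 0.3187] -0.2068295558057593 [-0.0644  0.2828  0.0739  0.1964 -0.172  -0.1742  0.1625 -0.3049]
bar [array([0.5671, 0.3834, 0.082 ]), array([0.541 , 0.2553, 0.082 ])]
st [0.5286 0.027 ] 0.4115788795100305 [[-0.5967 -0.8491]
 [-0.6976  0.2036]
 [ 1.095  -0.6425]
 [ 0.1993  1.288 ]]
st [0.5286 0.027 ] 0.41158427461184593 [[ 0.3201 -0.4493]
 [ 0.2189  0.6032]
 [ 0.1786 -1.0422]
 [-0.7176  0.8883]]
fin top [0.5076 0.0441 0.095 ] [0.5244 0.0029 0.095 ]
tool yaw 1.3628058478482685 [0.0709 0.0035 0.1748]
```

Request:
{"name": "play_rows", "arguments": {
  "motion": [
    [0.02,0.0035,0,0,85],
    [0.031,0,0,0,85],
    [0.02,0,0.03,0,85],
    [0,0,0.04,0,85],
    [0,0,0,0,85]
  ]
}}

```text
time: 4.38
tool_pos: [0.5516, 0.3186, 0.1571]
tcp_rot: [-2.439, -1.977, 0.013]
wrist_force: [-0.8, 1.3, -0.5]
width: 0.997
```

```bash
cat > go.py <<'E'
from h import *
import sys
x,y,z,yaw=map(float,sys.argv[1:5]) # yaw of tool x
s=read_state();R=cv2.Rodrigues(s["tcp_rot"])[0];w=np.arctan2(R[1,0],R[0,0])
print("t",round(float(s["time"]),2),"shift",np.round(R.T@(np.r_[x,y,z]-s["tool_pos"]),4),"turn",round(-(yaw-w)/2/np.pi,4),"F",np.round(s["wrist_force"],1),"w",round(float(s["width"]),3),"pos",np.round(s["tool_pos"],4),"tilt",np.round(R[:2,2],4))
E
python3 go.py .5541 .3187 .056 1.364
```

```text
t 4.38 shift [0.0012 0.003  0.1011] turn -0.0003 F [-0.8  1.3 -0.5] w 0.997 pos [0.5516 0.3186 0.1571] tilt [-0.0074 -0.0039]
```

Request:
{"name": "play_rows", "arguments": {
  "motion": [
    [0,0,0.03,0,85],
    [0,0,0.03,0,85],
    [0,0,0.02,0,85],
    [0,0,0,0,85],
    [0,0,0,0,85]
  ]
}}

```text
time: 5.0
tool_pos: [0.5554, 0.3206, 0.0829]
tcp_rot: [2.44, 1.978, 0.004]
wrist_force: [0.2, -0.0, 0.2]
width: 0.994
```

```bash
python3 go.py .5541 .3187 .056 1.364
```

```text
t 5.0 shift [-0.0021 -0.0009  0.0269] turn -0.0002 F [ 0.2 -0.   0.2] w 0.994 pos [0.5554 0.3206 0.0829] tilt [0.0021 0.0011]
```

Request:
{"name": "play_rows", "arguments": {
  "motion": [
    [-0.002,-0.001,0.013,0,85],
    [0,0,0.013,0,85],
    [0,0,0,0,40],
    [0,0,0,0,5],
    [0,0,0,0,5]
  ],
  "squeeze": 60
}}

```text
time: 5.62
tool_pos: [0.5532, 0.3186, 0.0557]
tcp_rot: [2.44, 1.979, 0.001]
wrist_force: [-0.7, 0.2, 0.1]
width: 0.376
```

Request:
{"name": "play_rows", "arguments": {
  "motion": [
    [0,0,0,0,5],
    [0,0,0,0,5],
    [0,0,0,0,5],
    [0,0,-0.005,0,5],
    [0,0,-0.02,0,5]
  ]
}}

```text
time: 6.25
tool_pos: [0.55, 0.317, 0.0778]
tcp_rot: [-2.439, -1.978, 0.011]
wrist_force: [0.1, -0.4, -4.7]
width: 0.152
```

Request:
{"name": "play_rows", "arguments": {
  "motion": [
    [0,0,-0.03,0,5],
    [0,0,-0.03,0,5],
    [0,0,-0.03,0,5],
    [0,0,-0.03,0,5],
    [0,0,-0.015,0,5]
  ]
}}

```text
time: 6.88
tool_pos: [0.5536, 0.3188, 0.2183]
tcp_rot: [2.439, 1.979, 0.005]
wrist_force: [0.4, 0.2, -5.0]
width: 0.149
```

```bash
python3 go.py .4515 -.343 .23 1.472
```

```text
t 6.88 shift [-0.6686  0.0368 -0.0131] turn -0.0174 F [ 0.4  0.2 -5. ] w 0.149 pos [0.5536 0.3188 0.2183] tilt [0.0031 0.0017]
```

Request:
{"name": "play_rows", "arguments": {
  "motion": [
    [0,0,-0.012,-0.009,5],
    [0,0,0,-0.0084,5],
    [-0.015,-0.001,0,0,5],
    [-0.03,-0.002,0,0,5],
    [-0.04,-0.002,0,0,5]
  ]
}}

```text
time: 7.5
tool_pos: [0.5385, 0.2328, 0.2263]
tcp_rot: [-2.328, -2.109, 0.003]
wrist_force: [1.0, -1.5, -4.7]
width: 0.152
```

Request:
{"name": "play_rows", "arguments": {
  "motion": [
    [-0.04,-0.002,0,0,5],
    [-0.04,-0.002,0,0,5],
    [-0.04,-0.002,0,0,5],
    [-0.04,-0.002,0,0,5],
    [-0.04,-0.002,0,0,5]
  ]
}}

```text
time: 8.12
tool_pos: [0.5083, 0.0342, 0.2266]
tcp_rot: [-2.329, -2.107, 0.002]
wrist_force: [1.0, -0.4, -4.6]
width: 0.15
```

Request:
{"name": "play_rows", "arguments": {
  "motion": [
    [-0.04,-0.002,0,0,5],
    [-0.04,-0.002,0,0,5],
    [-0.04,-0.002,0,0,5],
    [-0.04,-0.002,0,0,5],
    [-0.04,-0.002,0,0,5]
  ]
}}

```text
time: 8.75
tool_pos: [0.4784, -0.1633, 0.2267]
tcp_rot: [-2.329, -2.107, 0.002]
wrist_force: [0.2, 0.1, -5.1]
width: 0.153
```

Request:
{"name": "play_rows", "arguments": {
  "motion": [
    [-0.04,-0.002,0,0,5],
    [-0.04,-0.002,0,0,5],
    [-0.03,-0.002,0,0,5],
    [-0.015,-0.002,0,0,5],
    [0,0,0,0,5]
  ]
}}

```text
time: 9.38
tool_pos: [0.459, -0.2857, 0.2268]
tcp_rot: [-2.33, -2.106, 0.0]
wrist_force: [0.4, 1.0, -5.1]
width: 0.151
```

```bash
python3 go.py .4515 -.343 .23 1.472
```

```text
t 9.38 shift [-0.0577 -0.0017 -0.0032] turn -0.0003 F [ 0.4  1.  -5.1] w 0.151 pos [ 0.459  -0.2857  0.2268] tilt [-0.0009  0.001 ]
```

Request:
{"name": "play_rows", "arguments": {
  "motion": [
    [-0.02,0,0,0,5],
    [-0.025,-0.002,0,0,5],
    [-0.013,0,0.006,0,5],
    [0,0,0.006,0,5],
    [0,0,0,0,5]
  ]
}}

```text
time: 10.0
tool_pos: [0.4517, -0.3416, 0.2138]
tcp_rot: [-2.326, -2.107, -0.0]
wrist_force: [-0.3, 1.2, -4.8]
width: 0.146
```

```bash
python3 go.py .4515 -.343 .215 1.472
python3 - <<'E'
from h import *
t=read_camera("top")[:,:,::-1];s=read_camera("scene")[:,:,::-1]
cv2.imwrite("pics/t2.png",t);cv2.imwrite("pics/s2.png",s)
o=np.zeros((560,800,3),np.uint8)
a=cv2.resize(t[205:345,440:540],None,fx=4,fy=4,interpolation=3);o[:,:400]=a
b=cv2.resize(s[220:360,70:170+0],None,fx=4,fy=4,interpolation=3)
b=cv2.resize(s[200:368,80:200],(400,560),interpolation=3);o[:,400:]=b
cv2.imwrite("pics/c3.png",o)
E
```

```text
t 10.0 shift [-0.0014 -0.0001 -0.0012] turn 0.0001 F [-0.3  1.2 -4.8] w 0.146 pos [ 0.4517 -0.3416  0.2138] tilt [-0.002   0.0025]
```

View pics/c3.png

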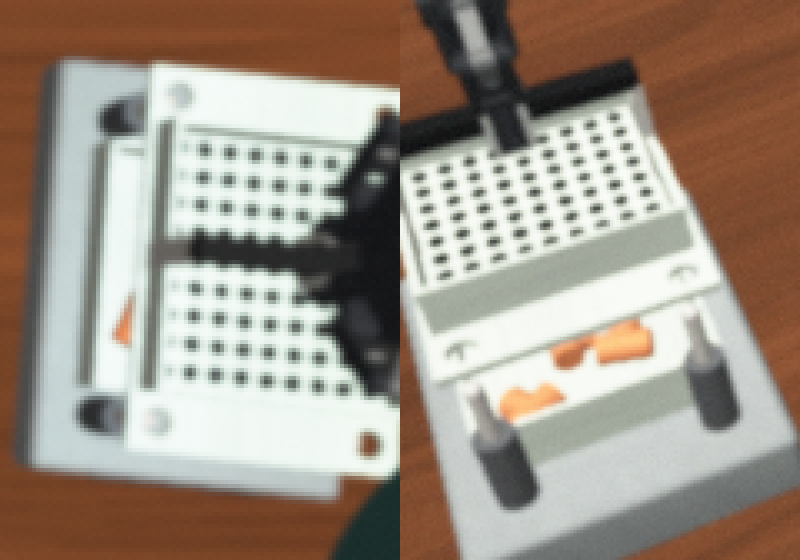

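Run:
```python
from h import *
np.set_printoptions(precision=4,suppress=True)
T,S=camera_info("top"),camera_info("scene")
H=np.array([(85,55),(85,-55),(-85,55),(-85,-55)])/1000
u=[cr(X,Y,440,205) for X,Y in [(181,97),(384,115),(155,420),(370,445)]]
z=.2138-.056+.006
print("tray top",*fit(H,[onz(T,a,z) for a in u]))
v=[cr(X-400,Y,80,200,10/3) for X,Y in [(683,273),(460,351)]]
print("tray scene",*fit(H[:2],[onz(S,a,z) for a in v]))
tt=[cr(X-400,Y,440,212) for X,Y in [(567,75),(771,97),(545,392),(753,414)]]
ss=[cr(X-320,Y,80,230) for X,Y in [(668,255),(405,345),(575,33),(344,104)]]
for zz in(.135,.138):
  print(zz,"tips top",fit(H,[onz(T,a,zz) for a in tt])[:2],"scene",fit(H,[onz(S,a,zz) for a in ss])[:2],fit(H[:2],[onz(S,a,zz) for a in ss[:2]])[:2])
for a,b in zip(u,v): print(tri(T,a,S,b))
```

```text
tray top [ 0.4505 -0.3398] -0.09471617823832156 [[-0.9771 -1.5116]
 [ 1.1064  1.3025]
 [ 0.5963  0.7041]
 [-0.7255 -0.495 ]]
tray scene [ 0.453  -0.3411] -0.09164870634839178 [[ 0.01    0.1083]
 [-0.01   -0.1083]]
0.135 tips top (array([ 0.4498, -0.344 ]), np.float64(-0.09663176136493129)) scene (array([ 0.4505, -0.3424]), np.float64(-0.10176085208081016)) (array([ 0.4514, -0.3412]), np.float64(-0.11538821030658639))
0.138 tips top (array([ 0.4497, -0.3429]), np.float64(-0.09663176136493119)) scene (array([ 0.454 , -0.3427]), np.float64(-0.10176085208081027)) (array([ 0.4545, -0.3415]), np.float64(-0.11538821030658682))
(array([ 0.5399, -0.2944,  0.1618]), np.float64(0.001944637439469799))
(array([ 0.531 , -0.403 ,  0.1618]), np.float64(0.0015335519990947464))
```

```bash
python3 go.py .451 -.3443 .201 1.4715
```

```text
t 10.1 shift [-0.0024 -0.001   0.0138] turn 0.0002 F [ 0.6 -0.1 -5.7] w 0.155 pos [ 0.4522 -0.342   0.2148] tilt [-0.0006  0.001 ]
```

Request:
{"name": "play_rows", "arguments": {
  "motion": [
    [-0.0025,-0.001,0,0,5],
    [0,0,0.007,0,5],
    [0,0,0.007,0,5],
    [0,0,0,0,5],
    [0,0,0,0,5]
  ]
}}

```text
time: 10.72
tool_pos: [0.4509, -0.3453, 0.2011]
tcp_rot: [-2.328, -2.109, 0.0]
wrist_force: [-0.2, -0.2, -4.0]
width: 0.148
```

```bash
python3 go.py .451 -.3443 .201 1.4715
python3 - <<'E'
from h import *
t=read_camera("top")[:,:,::-1];s=read_camera("scene")[:,:,::-1]
cv2.imwrite("pics/t3.png",t);cv2.imwrite("pics/s3.png",s)
o=np.zeros((600,800,3),np.uint8)
r=lambda i,k:cv2.resize(i,None,fx=k,fy=k,interpolation=3)
o[:,:300]=r(t[215:335,465:525],5)   # top left part
o[:600,300:800]=r(s[235:355,90:190],5)
cv2.imwrite("pics/c4.png",o)
E
```

```text
t 10.72 shift [ 0.001  -0.      0.0001] turn 0.0001 F [-0.2 -0.2 -4. ] w 0.148 pos [ 0.4509 -0.3453  0.2011] tilt [-0.0002  0.0002]
```

View pics/c4.png

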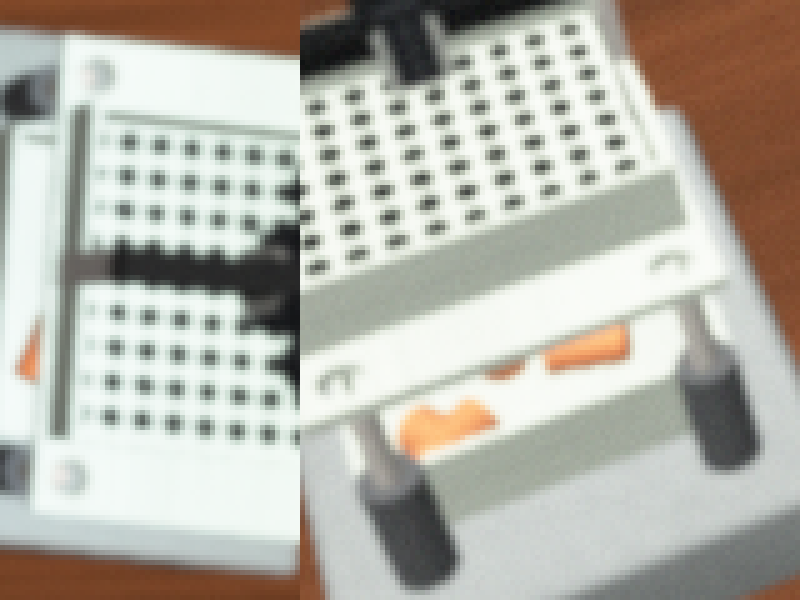

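Run:
```python
from h import *
np.set_printoptions(precision=4,suppress=True)
T,S=camera_info("top"),camera_info("scene")
u=[cr(X,Y,465,215,5) for X,Y in [(97,75),(70,478)]]
v=[cr(X-300,Y,90,235,5) for X,Y in [(669,263),(338,379)]]
tt=[cr(X-400,Y,440,212) for X,Y in [(567,75),(545,392)]]
ss=[cr(X-320,Y,80,230) for X,Y in [(668,255),(405,345)]]
z=.2011-.05
for a,b in zip(u,tt): print("top tip-hole mm",[1000*(onz(T,b,zt)-onz(T,a,z))[:2] for zt in(.135,.138)])
for a,b in zip(v,ss): print("scene",[1000*(onz(S,b,zt)-onz(S,a,z))[:2] for zt in(.135,.138)])
print(tri(T,u[0],S,v[0]),tri(T,tt[0],S,ss[0]))
# subpixel check of tip in clean top image
g=cv2.imread("pics/top0.png")
for x,y in tt:
    p=g[int(y)-5:int(y)+6,int(x)-7:int(x)+8].astype(int); print(p.sum(2)//3)
```

```text
top tip-hole mm [array([0.3577, 0.0563]), array([-0.0298,  1.098 ])]
top tip-hole mm [array([0.5439, 0.3384]), array([0.6538, 1.3317])]
scene [array([0.9149, 2.1079]), array([3.9586, 1.5841])]
scene [array([-1.2265,  1.7144]), array([1.8783, 1.7187])]
(array([ 0.5396, -0.2979,  0.1494]), np.float64(0.00010762613083328187)) (array([ 0.5403, -0.2967,  0.1337]), np.float64(0.0019316903139288382))
[[192 192 191 191 190 190 189 190 189 191 192 192 191 189 188]
 [190 189 188 188 189 189 190 189 191 193 194 194 194 192 191]
 [177 174 173 174 180 182 184 188 192 193 193 194 195 193 193]
 [152 147 145 150 157 166 179 193 198 196 194 194 193 193 194]
 [128 124 122 122 131 152 186 211 216 207 197 194 193 193 194]
 [115 110 107 104 114 148 191 219 224 212 198 193 193 194 192]
 [110 101  99  96 107 135 176 207 215 206 196 194 191 194 194]
 [104  98  95  96 101 120 153 183 194 195 194 192 193 194 194]
 [108 101  98  99 105 116 143 170 186 193 193 193 193 194 193]
 [113 108 107 110 116 130 153 176 189 193 193 193 192 194 194]
 [115 116 119 121 131 150 169 185 191 193 194 192 192 194 194]]
[[143 155 162 166 177 190 198 202 203 205 205 208 210 214 215]
 [117 129 133 136 147 163 181 192 199 201 202 202 202 204 206]
 [116 118 117 118 122 136 159 180 192 197 199 200 201 203 203]
 [114 108 103 102 107 117 140 172 190 198 199 201 201 201 202]
 [110  99  96  94  98 115 150 185 205 207 204 201 200 201 202]
 [110  99  94  92  99 121 166 204 223 223 214 204 201 201 202]
 [113 105 100  97 101 123 165 204 223 225 216 206 201 201 201]
 [117 113 109 106 106 121 155 190 209 213 208 204 201 201 200]
 [118 121 120 118 121 136 158 183 197 203 203 202 202 201 199]
 [135 138 141 142 147 161 178 188 197 201 204 203 202 200 199]
 [170 169 172 174 178 185 191 196 198 202 204 202 202 200 198]]
```

Request:
{"name": "play_rows", "arguments": {
  "motion": [
    [0.001,0.0005,0,0,5],
    [0,0,0.003,0,5],
    [0,0,0.003,0,5],
    [0,0,0.003,0,5],
    [0,0,0,0,5]
  ]
}}

```text
time: 11.45
tool_pos: [0.4513, -0.3441, 0.1917]
tcp_rot: [-2.328, -2.109, 0.0]
wrist_force: [-0.4, 1.3, -5.3]
width: 0.151
```

Request:
{"name": "play_rows", "arguments": {
  "motion": [
    [0,0,0.003,0,5],
    [0,0,0.003,0,5],
    [0,0,0.003,0,5],
    [0,0,0,0,5]
  ]
}}

```text
time: 11.95
tool_pos: [0.4514, -0.3442, 0.1828]
tcp_rot: [-2.328, -2.109, 0.0]
wrist_force: [-0.1, 0.1, -5.5]
width: 0.148
```

```bash
python3 go.py .451 -.3443 .156 1.4715
```

```text
t 11.95 shift [-0.0002 -0.0003  0.0268] turn 0.0001 F [-0.1  0.1 -5.5] w 0.148 pos [ 0.4514 -0.3442  0.1828] tilt [-0.0007  0.0006]
```

Request:
{"name": "play_rows", "arguments": {
  "motion": [
    [0,0,0.005,0,5],
    [0,0,0.005,0,5],
    [0,0,0.005,0,5],
    [0,0,0.004,0,5],
    [0,0,0,0,5]
  ]
}}

```text
time: 12.58
tool_pos: [0.4513, -0.3441, 0.1636]
tcp_rot: [-2.327, -2.109, 0.0]
wrist_force: [0.0, 0.4, -5.1]
width: 0.151
```

Request:
{"name": "play_rows", "arguments": {
  "motion": [
    [0,0,0.002,0,5],
    [0,0,0.002,0,5],
    [0,0,0.002,0,5],
    [0,0,0,0,5]
  ]
}}

```text
time: 13.08
tool_pos: [0.4514, -0.3443, 0.158]
tcp_rot: [-2.328, -2.109, 0.0]
wrist_force: [0.2, -0.4, -5.1]
width: 0.147
```

```bash
python3 go.py .451 -.3443 .156 1.4715
```

```text
t 13.07 shift [-0.0001 -0.0004  0.002 ] turn 0.0001 F [ 0.2 -0.4 -5.1] w 0.147 pos [ 0.4514 -0.3443  0.158 ] tilt [-0.0004  0.0003]
```

Request:
{"name": "play_rows", "arguments": {
  "motion": [
    [0,0,0.001,0,5],
    [0,0,0.0005,0,5],
    [0,0,0,0,5]
  ]
}}

```text
time: 13.45
tool_pos: [0.4516, -0.3444, 0.1568]
tcp_rot: [-2.328, -2.109, -0.0]
wrist_force: [0.3, 0.5, -4.6]
width: 0.154
```

Request:
{"name": "play_rows", "arguments": {
  "motion": [
    [0,0,0.0005,0,5],
    [0,0,0.0005,0,5],
    [0,0,0,0,5]
  ]
}}

```text
time: 13.82
tool_pos: [0.4516, -0.3444, 0.1559]
tcp_rot: [2.328, 2.109, 0.0]
wrist_force: [0.2, 0.2, -3.6]
width: 0.154
```

Contact is starting, so I continue in half-millimetre steps until the weight is off.

Request:
{"name": "play_rows", "arguments": {
  "motion": [
    [0,0,0.0005,0,5],
    [0,0,0,0,5],
    [0,0,0,0,5]
  ]
}}

```text
time: 14.2
tool_pos: [0.4517, -0.3444, 0.1559]
tcp_rot: [2.328, 2.109, 0.0]
wrist_force: [-3.1, 2.6, 1.4]
width: 0.148
```

Request:
{"name": "play_rows", "arguments": {
  "motion": [
    [0,0,0.0005,0,5],
    [0,0,0,0,5],
    [0,0,0,0,5]
  ]
}}

```text
time: 14.58
tool_pos: [0.4517, -0.3444, 0.1559]
tcp_rot: [2.328, 2.109, 0.0]
wrist_force: [-3.7, 2.3, 5.8]
width: 0.152
```

Request:
{"name": "play_rows", "arguments": {
  "motion": [
    [0,0,-0.0005,0,5],
    [0,0,0,0,20],
    [0,0,0,0,45],
    [0,0,0,0,45],
    [0,0,0,0,45]
  ]
}}

```text
time: 15.2
tool_pos: [0.4517, -0.3445, 0.1552]
tcp_rot: [2.328, 2.109, 0.0]
wrist_force: [0.1, -0.2, 0.3]
width: 0.527
```

Request:
{"name": "play_rows", "arguments": {
  "motion": [
    [0,0,-0.01,0,45],
    [0,0,-0.03,0,45],
    [0,0,-0.04,0,45],
    [0,0,-0.02,0,45],
    [0,0,0,0,45]
  ]
}}

```text
time: 15.82
tool_pos: [0.4526, -0.3452, 0.2576]
tcp_rot: [2.325, 2.106, 0.001]
wrist_force: [0.2, -0.2, -0.0]
width: 0.526
```

```bash
python3 go.py .4737 .0025 .25 1.982
```

```text
t 15.82 shift [ 0.3481 -0.0133  0.0067] turn -0.0811 F [ 0.2 -0.2 -0. ] w 0.526 pos [ 0.4526 -0.3452  0.2576] tilt [ 0.0034 -0.0029]
```

Request:
{"name": "play_rows", "arguments": {
  "motion": [
    [0,0,0,-0.027,20],
    [0,0,0,-0.027,0],
    [0,0,0,-0.027,0],
    [0.02,0.011,0,0,0],
    [0.039,0.022,0,0,0]
  ]
}}

```text
time: 16.45
tool_pos: [0.4576, -0.276, 0.2535]
tcp_rot: [-1.728, -2.621, -0.001]
wrist_force: [-0.6, -0.2, -0.5]
width: 0.0
```

Request:
{"name": "play_rows", "arguments": {
  "motion": [
    [0.039,0.022,0,0,0],
    [0.039,0.022,0,0,0],
    [0.039,0.022,0,0,0],
    [0.039,0.022,0,0,0],
    [0.039,0.022,0,0,0]
  ]
}}

```text
time: 17.08
tool_pos: [0.4802, -0.0518, 0.254]
tcp_rot: [-1.725, -2.624, 0.001]
wrist_force: [-0.4, -0.1, -0.1]
width: 0.003
```

Request:
{"name": "play_rows", "arguments": {
  "motion": [
    [0.035,0.02,0,0,0],
    [0.02,0.011,0,0,0],
    [0,0,0,0,0]
  ]
}}

```text
time: 17.45
tool_pos: [0.4867, 0.0106, 0.2541]
tcp_rot: [-1.719, -2.627, 0.001]
wrist_force: [-0.2, -0.4, 0.2]
width: -0.005
```

```bash
python3 go.py .4892 .0098 .074 1.982
python3 - <<'E'
from h import *
t=read_camera("top")[:,:,::-1];s=read_camera("scene")[:,:,::-1]
o=np.zeros((560,800,3),np.uint8)
o[:,:400]=cv2.resize(t[205:345,440:540],None,fx=4,fy=4,interpolation=3)
o[:,400:]=cv2.resize(s[220:360,80:180],None,fx=4,fy=4,interpolation=3)
cv2.imwrite("pics/c5.png",o)
E
```

```text
t 17.45 shift [-0.002   0.0023  0.1801] turn 0.0001 F [-0.2 -0.4  0.2] w -0.005 pos [0.4867 0.0106 0.2541] tilt [-0.0021  0.0005]
```

View pics/c5.png

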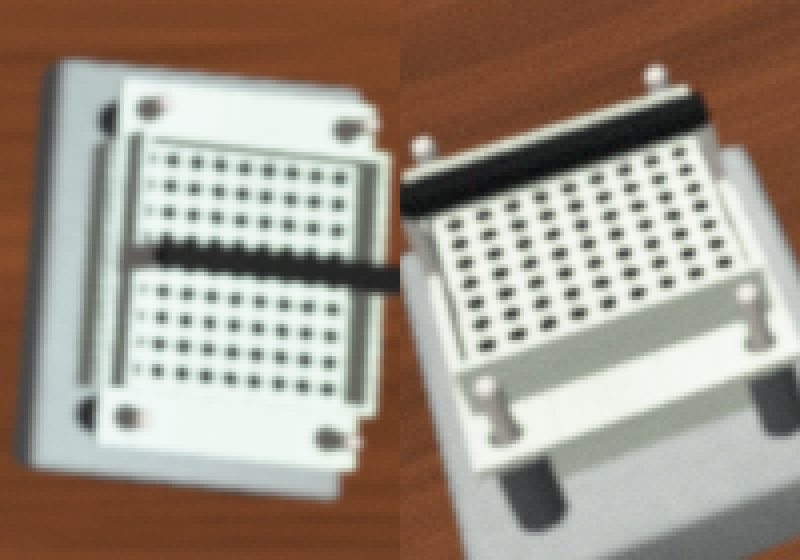

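The tray is seated and all four posts come through their holes in both views. Next is the descent beside the fin.

Request:
{"name": "play_rows", "arguments": {
  "motion": [
    [-0.002,0.002,0.02,0,0],
    [0,0,0.04,0,0],
    [0,0,0.04,0,0],
    [0,0,0.03,0,0],
    [0,0,0,0,0]
  ]
}}

```text
time: 18.18
tool_pos: [0.4875, 0.0065, 0.1223]
tcp_rot: [-1.722, -2.621, 0.006]
wrist_force: [-0.3, 0.0, 0.8]
width: -0.0
```

```bash
python3 go.py .4892 .0098 .076 1.982
```

```text
t 18.18 shift [0.0022 0.0032 0.0463] turn -0.0005 F [-0.3  0.   0.8] w -0.0 pos [0.4875 0.0065 0.1223] tilt [-0.007   0.0001]
```

Request:
{"name": "play_rows", "arguments": {
  "motion": [
    [0.002,0,0.015,0,0],
    [0,0,0.015,0,0],
    [0,0,0.01,0,0],
    [0,0,0.004,0,0],
    [0,0,0,0,0]
  ]
}}

```text
time: 18.8
tool_pos: [0.4896, 0.0092, 0.0811]
tcp_rot: [-1.722, -2.627, 0.0]
wrist_force: [0.0, -0.1, 0.0]
width: -0.001
```

```bash
python3 go.py .4892 .0098 .076 1.982
```

```text
t 18.8 shift [ 0.0007 -0.0002  0.0051] turn -0.0001 F [ 0.  -0.1  0. ] w -0.001 pos [0.4896 0.0092 0.0811] tilt [-0.0005 -0.    ]
```

Request:
{"name": "play_rows", "arguments": {
  "motion": [
    [0.0005,0,0.005,0,0],
    [0,0.006,0,0,0],
    [0,0.01,0,0,0],
    [0,0.01,0,0,0],
    [0,0.008,0,0,0]
  ]
}}

```text
time: 19.42
tool_pos: [0.5213, 0.0235, 0.0763]
tcp_rot: [-1.722, -2.627, 0.001]
wrist_force: [-2.1, -1.4, 2.5]
width: 0.001
```

Request:
{"name": "play_rows", "arguments": {
  "motion": [
    [0,0.01,0,0,0],
    [0,0.01,0,0,0],
    [0,0.01,0,0,0],
    [0,0.004,0,0,0],
    [0,0,0,0,0]
  ]
}}

```text
time: 20.05
tool_pos: [0.5527, 0.0371, 0.0763]
tcp_rot: [1.722, 2.627, 0.001]
wrist_force: [0.3, 0.4, -0.4]
width: -0.002
```

```bash
python3 go.py .5575 .0396 .076 1.982
```

```text
t 20.05 shift [0.0004 0.0055 0.0003] turn -0.0001 F [ 0.3  0.4 -0.4] w -0.002 pos [0.5527 0.0371 0.0763] tilt [0.0012 0.0003]
```

Request:
{"name": "play_rows", "arguments": {
  "motion": [
    [0,0.002,0,0,0],
    [0,0.002,0,0,0]
  ]
}}

```text
time: 20.3
tool_pos: [0.5552, 0.0382, 0.0762]
tcp_rot: [-1.722, -2.627, 0.001]
wrist_force: [-1.0, -0.4, 2.1]
width: 0.001
```

Request:
{"name": "play_rows", "arguments": {
  "motion": [
    [0,0.001,0,0,0],
    [0,0.001,0,0,0]
  ]
}}

```text
time: 20.55
tool_pos: [0.5573, 0.0391, 0.0762]
tcp_rot: [-1.722, -2.627, 0.0]
wrist_force: [-2.1, -1.0, 0.6]
width: 0.002
```

Request:
{"name": "play_rows", "arguments": {
  "motion": [
    [0,0.001,0,0,0],
    [0,0,0,0,0]
  ]
}}

```text
time: 20.8
tool_pos: [0.5583, 0.0396, 0.0762]
tcp_rot: [-1.722, -2.627, -0.0]
wrist_force: [-1.0, -1.5, 0.3]
width: -0.001
```

Request:
{"name": "play_rows", "arguments": {
  "motion": [
    [0,0.001,0,0,0],
    [0,0,0,0,0]
  ]
}}

```text
time: 21.05
tool_pos: [0.5587, 0.0398, 0.0762]
tcp_rot: [-1.722, -2.627, 0.002]
wrist_force: [-4.3, -2.1, 1.6]
width: 0.006
```

Request:
{"name": "play_rows", "arguments": {
  "motion": [
    [0,0.001,0,0,0],
    [0,0,0,0,0],
    [0,0,0,0,0]
  ]
}}

```text
time: 21.42
tool_pos: [0.5588, 0.0398, 0.0761]
tcp_rot: [-1.721, -2.626, 0.004]
wrist_force: [-6.5, -2.7, 4.3]
width: -0.002
```

Request:
{"name": "play_rows", "arguments": {
  "motion": [
    [0,-0.008,0,0,0],
    [0,-0.02,0,0,0],
    [0,-0.02,0,0,0],
    [0,-0.02,0,0,0],
    [0,0,0,0,0]
  ]
}}

```text
time: 22.05
tool_pos: [0.4973, 0.0132, 0.0763]
tcp_rot: [1.723, 2.626, 0.001]
wrist_force: [0.1, 0.0, -0.2]
width: -0.0
```

```bash
python3 go.py .4973 .0134 .062 1.982;python3 wp.py w3
```

```text
t 22.05 shift [0.0002 0.0001 0.0143] turn -0.0003 F [ 0.1  0.  -0.2] w -0.0 pos [0.4973 0.0132 0.0763] tilt [0.001  0.0004]
[0.4984 0.0133 0.0767] [1.722e+00 2.625e+00 2.000e-03] [-0.02  0.08  2.12  0.    0.93 -0.43]
```

View pics/w3.png

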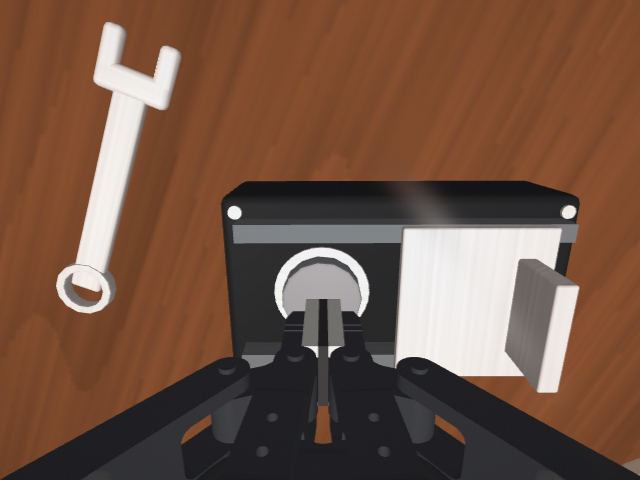

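The button is uncovered and the tip is centred over it, with the tab at the far right end. Pressing now.

Request:
{"name": "play_rows", "arguments": {
  "motion": [
    [0,0,0.006,0,0],
    [0,0,0.006,0,0],
    [0,0,0.003,0,0],
    [0,0,0,0,0]
  ]
}}

```text
time: 22.6
tool_pos: [0.4975, 0.0133, 0.0606]
tcp_rot: [-1.722, -2.627, 0.001]
wrist_force: [0.6, -0.4, 0.4]
width: -0.001
```

Request:
{"name": "play_rows", "arguments": {
  "motion": [
    [0,0,0.002,0,0],
    [0,0,0.002,0,0],
    [0,0,0.002,0,0],
    [0,0,0,0,0],
    [0,0,0,0,0]
  ]
}}

```text
time: 23.22
tool_pos: [0.4981, 0.0133, 0.0556]
tcp_rot: [1.722, 2.627, 0.001]
wrist_force: [-0.7, 0.7, 3.5]
width: 0.001
```

Request:
{"name": "play_rows", "arguments": {
  "motion": [
    [0,0,0.001,0,0],
    [0,0,0,0,0],
    [0,0,0,0,0]
  ]
}}

```text
time: 23.6
tool_pos: [0.4981, 0.0133, 0.0545]
tcp_rot: [1.722, 2.627, 0.001]
wrist_force: [-0.1, 0.7, 3.8]
width: 0.002
```

Request:
{"name": "play_rows", "arguments": {
  "motion": [
    [0,0,0.001,0,0],
    [0,0,0.001,0,0],
    [0,0,0,0,0],
    [0,0,0,0,0]
  ]
}}

```text
time: 24.1
tool_pos: [0.4981, 0.0133, 0.053]
tcp_rot: [1.722, 2.627, 0.0]
wrist_force: [-3.2, 1.0, 9.0]
width: -0.003
```

Request:
{"name": "play_rows", "arguments": {
  "motion": [
    [0,0,0.001,0,0],
    [0,0,0,0,0],
    [0,0,0,0,0]
  ]
}}

```text
time: 24.48
tool_pos: [0.4981, 0.0133, 0.0529]
tcp_rot: [1.722, 2.627, 0.0]
wrist_force: [-5.2, 2.0, 16.5]
width: 0.006
```

The button has bottomed: z = 0.053, and the force rises with no further travel. I'll retract clear.

Request:
{"name": "play_rows", "arguments": {
  "motion": [
    [0,0,-0.008,0,0],
    [0,0,-0.02,0,0],
    [0,0,-0.04,0,0],
    [0,0,-0.05,0,0],
    [0,0,-0.05,0,0]
  ]
}}

```text
time: 25.1
tool_pos: [0.4968, 0.013, 0.2195]
tcp_rot: [-1.721, -2.626, 0.003]
wrist_force: [0.5, 0.4, -0.7]
width: -0.0
```

Request:
{"name": "play_rows", "arguments": {
  "motion": [
    [-0.02,-0.02,-0.02,0,0],
    [-0.03,-0.03,0,0,0],
    [-0.03,-0.03,0,0,0],
    [0,0,0,0,0],
    [0,0,0,0,0]
  ]
}}

```text
time: 25.72
tool_pos: [0.456, -0.0919, 0.2386]
tcp_rot: [-1.723, -2.626, -0.0]
wrist_force: [1.3, 0.2, 0.2]
width: -0.003
```

Run:
```python
from h import *
t=read_camera("top")[:,:,::-1];s=read_camera("scene")[:,:,::-1]
o=np.zeros((600,800,3),np.uint8)
o[:600,:]=cv2.resize(s,(800,600),interpolation=3)
o[380:600,480:800]=cv2.resize(t[190:300,290:450],None,fx=2,fy=2)
cv2.imwrite("pics/end.png",o);cv2.imwrite("pics/tend.png",t)
# top-view change for bystanders
a=cv2.imread("pics/top0.png");d=cv2.absdiff(a,t).max(2)
for n,(x0,y0,x1,y1) in dict(jar=(350,115,385,155),tee=(300,128,330,163),screwdriver=(203,138,292,156),hammer=(396,132,506,173),wrench=(302,296,374,318),blue=(218,305,275,390),red=(120,290,178,375)).items(): print(n,(d[y0:y1,x0:x1]>40).mean().round(3))
print(read_state()["tool_pos"],read_state()["wrist_force"])
```

```text
jar 0.0
tee 0.0
screwdriver 0.0
hammer 0.0
wrench 0.0
blue 0.0
red 0.0
[ 0.45639332 -0.09128729  0.23880315] [ 0.20918241 -0.0735568   0.04023661]
```

View pics/end.png

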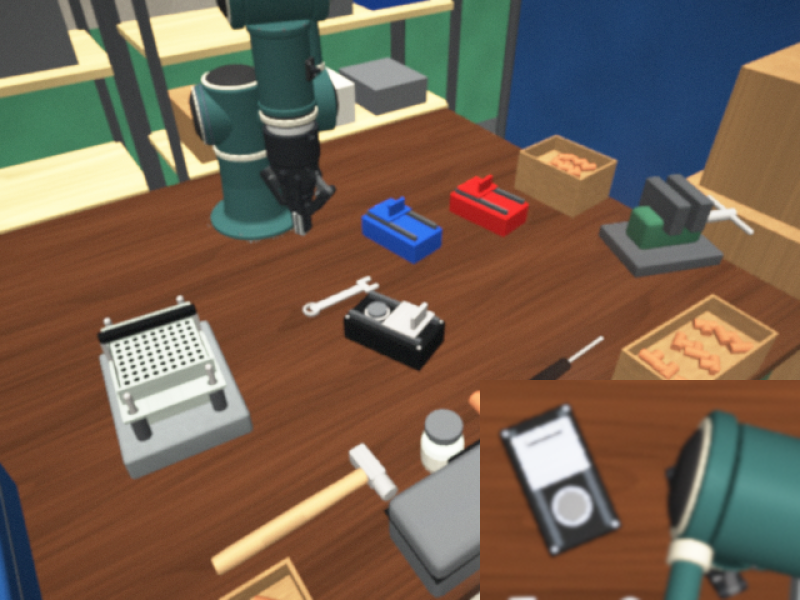

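The tray is seated, the tab is open, the button is up and the bystanders haven't moved, so I'm handing the job in.

```bash
python3 -c "
from workcell import *
print(finish_job())"
```

```text
the job is handed in; nothing more can be done
None
```

The job is done and handed in at about 26 s of the 64 s allowed. No verdict was reported.

- **Tray:** I lowered it over the four posts in small steps until its weight came off the gripper, then let go. In both camera views all four posts stand up through their holes and the tray sits level on the shoulders.
- **Lock tab:** I pushed the fin along until it stopped moving and the force rose to about 7 N. The last pictures show the tab fully open and the button clear.
- **Button:** I pressed it to a fingertip height of 53 mm, its full 7 mm of travel. The force then rose to about 16 N with no further movement. I lifted straight off, and the button looks back up in the last pictures.
- **Other things on the bench:** comparing the top view before and after showed no change at the wrench, jar, tee, screwdriver, hammer or the blue and red stations. The arm was clear of everything at the end.

The two cameras disagreed by 1–3 mm on where the posts were. I aimed between the two estimates, and the tray met no side force until it touched the shoulders. No check failed.

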